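# Bolt the module home, then hold the instrument's sprung cover just below its balance point

## Robot

A 6-joint arm with a two-finger parallel gripper is mounted at the origin on the work surface. World frame = base frame: x ahead of the robot, y to its left, z up, the work surface at z = 0. Lengths are in mm, angles in degrees, forces in N, time in s.
With the tool pointing down it reaches from about 300 to 850 mm from the base axis. Payload 4.2 kg.
Tool frame: the origin (TCP) lies midway between the tips of the shut fingers; the grasp point (between the pads) lies 19 mm behind it; z points along the fingers, y is the line along which they close (so a half turn about z gives the same grasp; the last joint's range is limited). The gripper opens to 91 mm and grips with 3 to 60 N. Pads are 32 mm wide; open, the fingers measure 118 mm over their backs; the gripper's body (76 mm by 178 mm) begins 60 mm behind the grasp point.
Start: joints at [73.109, 18.312, 89.639, -0, 72.044, -1.146], TCP at [156.031, 553.442, 213.976] pointing down, gripper open.
Joint ranges: [-177.97, 177.97], [-48.28, 115.42], [12.27, 149.76], [-77.06, 257.06], [2.81, 150.46], [-146.56, 146.56]. Speed limits (degrees/s): [147.25, 147.25, 180, 180, 180, 180].

## Interface

Orientations are given as [roll, pitch, yaw] about the fixed x, y, z axes, in that order (R = Rz(yaw) Ry(pitch) Rx(roll)).
In Python, from workcell import env, cam, ticket gives the robot as it stands (env), with the cameras (cam) and the job (ticket).
- The arm moves only by the tool move_tool, called as name(argument=value, ...), one argument or row to a line, values as JSON. Schema: {"type":"object","properties":{"motion":{"type":"array","items":{"type":"object","properties":{"x":{"type":"number"},"y":{"type":"number"},"z":{"type":"number"},"wx":{"type":"number"},"wy":{"type":"number"},"wz":{"type":"number"}},"additionalProperties":false},"minItems":1,"maxItems":8},"finger_gap":{"type":"number"},"clamp_n":{"type":"number"},"only":{"type":"string"},"quiet":{"type":"boolean"},"lines":{"type":"string"}},"required":["motion"],"additionalProperties":false}. motion is a list of rows, 1 to 8 of them, each an object with the fields x, y, z (the shift in mm), wx, wy, wz (a rotation vector in degrees); a field left out counts as zero; each row shifts and turns the commanded pose from where the row before left it, along the tool's axes as they then stand; what a row does not reach is not made up. A row lasts 1/10 s, in which the tool goes at most 50 mm and 8.59 degrees, less where a joint would pass 70% of its speed; a pose out of reach is approached as far as the arm can. finger_gap is the finger opening in mm, set as the call begins (left out keeps the last). The fingers move at their own pace and stop on an object; clamp_n is the grip in N (left out, the last holds). Time passes only in rows, so rows that do not move let the fingers close. The tool returns the time, the measured TCP pose, the force, the opening and the grip force at its end. only (a regular expression) keeps the lines of the reply that match it, lines (a string "A,B") keeps lines A to B, and quiet returns only ok. Input that does not fit is refused with a message, and nothing moves.
- env.state(): the state, without advancing time (a new reading comes with each control period).
- cam.grab_frame(name): name is "scene" or "side" or "wrist"; returns the picture (420x560x3 uint8, blue, green, red); there is no depth.
- cam.camera_model(name): a dict with "fx", "fy", "cx", "cy" (pixels), "T" (4x4, takes a point from camera to world coordinates). Camera axes: x right, y up, looking along -z (the intrinsics and any distortion apply to the point x, -y, -z); pixel columns grow to the right and rows downward; lengths in mm; the calibration is good to about 2 mm. A picture is of the moment at which its call begins: read the wrist's pose just before it. camera_model takes no time and is no camera call; for the wrist camera it gives the pose at the moment of the call.
- ticket.job_done(): hands the job in; it is judged then, once.
The state is a dict: "time_s": time; "qpos": joint angles; "qvel": joint speeds; "effort": joint torques, N m; "ee_pos": TCP position; "ee_rot": TCP orientation; "force": force on the tool from outside, world axes, zero at the start; "torque": the same for the moment, N m; "gripper_width": finger opening in mm; "gripper_force": force on a finger pad.
Only numpy, scipy, OpenCV 4.12 (cv2) and the standard library are available. Lean on these libraries where they do the work, as an engineer would, in place of code of your own. Each camera call takes 0.05 s, during which the arm holds its last target. There are 200 camera calls.

## Task

We are checking the cover spring of the bench instrument: first lock its module by sliding the barrel bolt on the right-hand deck fully home into its keeper, before lifting the cover. Then take the sprung cover by its tab and raise it past its balance point, which is at 50 degrees open, without letting it go up to its stop, bring it back and hold it about ten degrees below the balance point, where it would fall shut if let go. Finish while still holding the cover there with the gripper, and leave the bottle, the parts case and the hex-key set where they are.

Things in the scene. Friction and masses are not known exactly. Their poses are not given: they have to be found in the camera images.
- instrument: Slate-grey bench instrument, fixed, turned up to 0.3 rad, 220 deep (x), 380 wide (y), 120 mm high. Origin on the bench; casing spans x -100 (white front, to the robot) to +120, y -190 to +190 mm. Its x axis points front to back, y to its left, z up. Top, left part (y -12 to +187 mm): the sprung cover; right part: a closed flat deck 120 mm up, with the barrel bolt.
- bolt (a joint): Travel of the steel barrel bolt on the right deck, in m: it slides along the instrument's +x axis (away from the robot), 0 = fully drawn back, 0.045 = fully home in its keeper, against the end of its travel. It starts drawn (0 to 0.02), moves with about 1.5 N of friction and stays where it is left.
- bolt_knob (a point): On the axis of the bolt's upright knob, 29 mm above the deck; moves with the bolt. Knob: steel stem 12 mm in diameter, 16 mm head (6 mm thick), top 14 mm above this point. It runs along instrument y = -120, from x = -40 (drawn) to +5 mm (home). Guide straps 26 mm wide, 21 mm high stand at x = +34 to +60 mm. Nothing higher than 10 mm above the deck for 70 mm either side of it in y.
- keeper (a point): Centre of the bolt's keeper at its foot on the deck, 120 mm above the bench, at instrument x = +92, y = -120 mm: a dark steel bridge 18 long (x), 34 wide, 26 mm high that the bolt's end enters.
- cover (a joint): Opening angle of the sprung cover in rad: 0 = shut and level, grows as the front edge goes up and back, end stop at 1.5. A spring carries most of its weight: below the balance point (0.873 rad, 50 degrees) it falls shut, above it swings up by itself to the stop. Up to 1.5 N at the tab moves it; the hinge has almost no friction. It starts shut.
- cover_handle (a point): Grip point in the cover's black tab, 215 mm in front of the hinge line, 4 mm above it when shut (124 mm above the bench). Cover: light grey plate 180 hinge to front edge, 198 wide, 8 thick. The tab stands out level from the middle of the front edge, 14 mm thick in y, 22 high, to 52 mm past the edge (this point: 35). Pinch it from above, closing along instrument y; it can turn between the pads.
- cover_hinge (a point): Middle of the cover's hinge line, which runs along the instrument's y axis, at the cover's underside, 120 mm above the bench, at instrument x = +80 mm, y = +87.5 mm.
- bottle: Bystander: white closed plastic bottle, 60 mm diameter, 140 mm high, stands on the bench beside the instrument. Origin at its foot.
- case: Bystander: flat dark parts case with a clear lid, 150 x 90 x 36 mm, on the bench beside the instrument. Origin under its centre.
- keyset: Bystander: small black folded hex-key set, 20 x 70 x 16 mm, lying crosswise near the front edge of the instrument's right deck, in front of the bolt, its centre at instrument x about -87 mm. Origin under its centre.

How it is judged:
By the outcome, as a careful person would: the job done as asked, in the order asked, and still so for the second after the job is handed in, while the arm keeps its last pose, push and grip.
It also fails if it takes over 59 s, if anything falls off the work surface, if the arm or the gripper's body presses on something with over 40 N, if the wrist force passes 120 N, or if a joint passes its speed limit or range.

## Working session

There is one attempt and no reset: what is moved stays moved. The work goes in short steps, Python scripts to look and compute and a tool call to move; the robot and the scene stay as the last step left them, time stands still between calls to the robot, and variables do not carry over. Pictures are saved under pics/ and viewed, at most 10 in all, crops included, and the job is handed in when it is done.

```bash
mkdir -p pics; python3 - <<'E'
from workcell import env, cam, ticket
import cv2
for n in("scene","side"):
    cv2.imwrite(f"pics/{n}0.png",cam.grab_frame(n)); m=cam.camera_model(n); print(n,m)
s=env.state();print(s)
E
```

```text
scene {'fx': 526.9062794505494, 'fy': 526.9062794505494, 'cx': 280.11500701792, 'cy': 205.86963080562148, 'T': array([[-6.64706097e-01, -5.79026079e-01,  4.72117152e-01,
         1.31271306e+03],
       [ 7.46900949e-01, -5.00257601e-01,  4.38042583e-01,
         6.87535151e+02],
       [-1.74578848e-02,  6.43794325e-01,  7.64999405e-01,
         1.28048849e+03],
       [ 0.00000000e+00,  0.00000000e+00,  0.00000000e+00,
         1.00000000e+00]])}
side {'fx': 388.35469897937446, 'fy': 388.35469897937446, 'cx': 279.6020478935376, 'cy': 208.90793778885072, 'T': array([[ 8.72014688e-01,  3.01182270e-01, -3.85849226e-01,
         1.99416128e+02],
       [-4.89099268e-01,  5.67216681e-01, -6.62606326e-01,
        -6.51889798e+02],
       [ 1.92948396e-02,  7.66521022e-01,  6.41929304e-01,
         7.58685879e+02],
       [ 0.00000000e+00,  0.00000000e+00,  0.00000000e+00,
         1.00000000e+00]])}
{'time_s': 0.1, 'qpos': array([ 7.31087947e+01,  1.83508322e+01,  8.96972799e+01, -2.25102501e-03,
        7.20435937e+01, -1.14641330e+00]), 'qvel': array([-0.05190747, -0.14428585, -0.18143974, -0.05329174, -0.07137229,
       -0.08054225]), 'effort': array([ 1.42810713e-03, -4.13330448e+01, -2.32512635e+01,  7.29736034e-02,
        4.22618177e-02, -6.50415768e-05]), 'ee_pos': array([155.91960657, 553.01140769, 213.19020785]), 'ee_rot': array([-1.79908270e+02,  3.05048259e-04,  1.64255904e+02]), 'force': array([-0.0116758 , -0.00345918,  0.19975539]), 'torque': array([ 0.02417899, -0.02206727, -0.01725017]), 'gripper_force': 0.0, 'gripper_width': 91.19410813526343}
```

View pics/scene0.png

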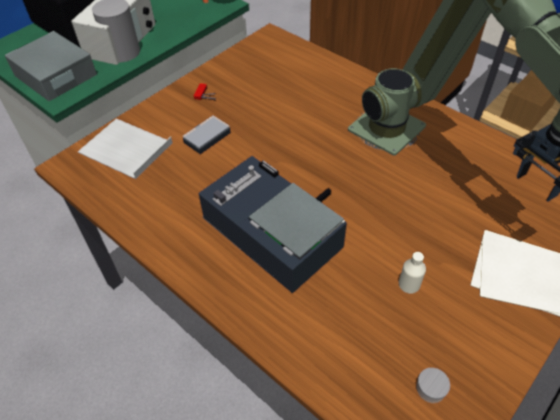

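View pics/side0.png

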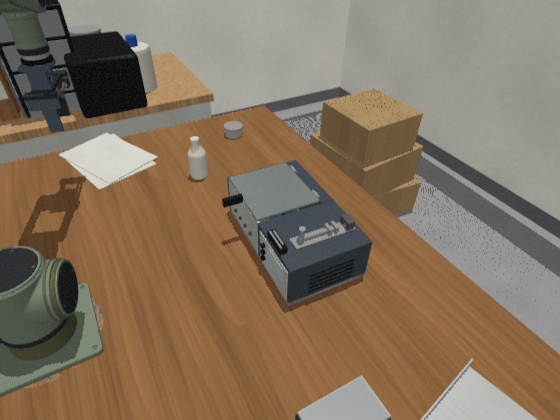

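The scene view shows the instrument from behind: casing corners about (201,195), (250,159), (344,222) and (292,283), tab at (323,195), bottle at (412,275), case at (207,133). The side view shows the tab at (233,201), the bolt and knob at about (302,233), the keeper at (347,223) and the keyset at (277,240). I'll zoom in on both.

```bash
python3 - <<'E'
import cv2
a=cv2.imread("pics/scene0.png")[145:295,190:360]; cv2.imwrite("pics/sc.png",cv2.resize(a,None,fx=4,fy=4,interpolation=cv2.INTER_CUBIC)) 
a=cv2.imread("pics/side0.png")[155:300,210:380]; cv2.imwrite("pics/si.png",cv2.resize(a,None,fx=4,fy=4,interpolation=cv2.INTER_CUBIC)) 
E
```

```text
(no output)
```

View pics/sc.png

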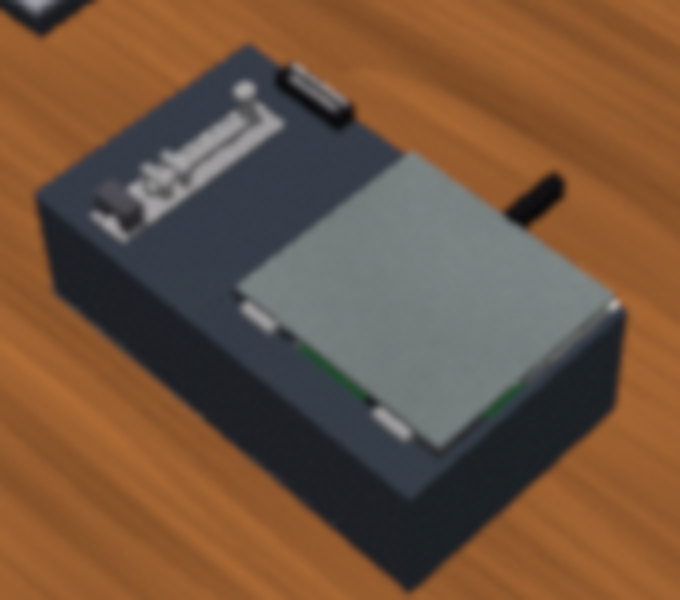

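View pics/si.png

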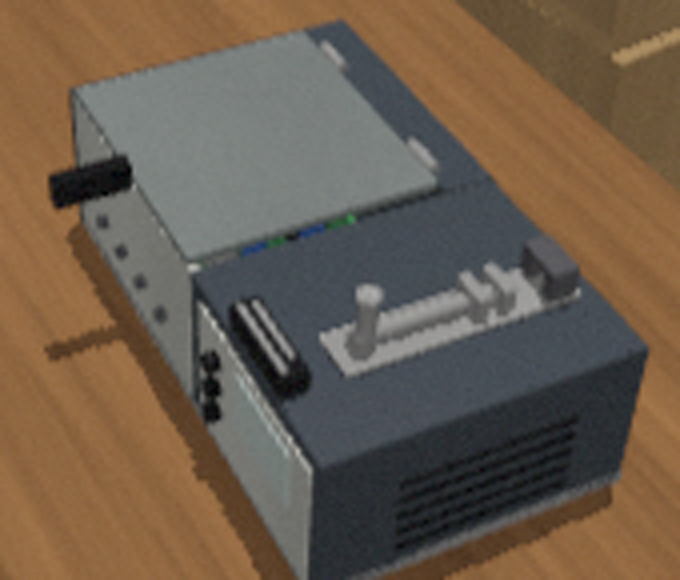

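The crops give the deck's four corners in both views, the knob head at scene crop (244,90) and side crop (370,293), and the tab. The bolt is drawn, and the keyset lies just in front of the knob. Next I'll fit the instrument pose from the corners at z=120.

```bash
cat > h.py <<'E'
from workcell import env, cam, ticket
import numpy as np
from scipy.spatial.transform import Rotation as Ro
def ray(n,u,v,m=None):
    m=m or cam.camera_model(n); T=m["T"]
    d=T[:3,:3]@np.array([(u-m["cx"])/m["fx"],-(v-m["cy"])/m["fy"],-1]); return T[:3,3],d
def onz(n,u,v,z):
    o,d=ray(n,u,v); return o+d*(z-o[2])/d[2]
def proj(n,p,m=None):
    m=m or cam.camera_model(n);T=m["T"];q=T[:3,:3].T@(np.asarray(p)-T[:3,3])
    return m["cx"]-m["fx"]*q[0]/q[2], m["cy"]+m["fy"]*q[1]/q[2]
def fit(L,W):
    L=np.array(L,float)[:,:2];W=np.array(W)[:,:2];l=L-L.mean(0);w=W-W.mean(0)
    a=np.arctan2((l[:,0]*w[:,1]-l[:,1]*w[:,0]).sum(),(l*w).sum());R=np.array([[np.cos(a),-np.sin(a)],[np.sin(a),np.cos(a)]])
    t=W.mean(0)-R@L.mean(0); return a,t,W-(L@R.T+t)
def tool(dp):  # world delta -> tool axes
    s=env.state(); return Ro.from_euler("xyz",s["ee_rot"],degrees=True).as_matrix().T@np.asarray(dp)
E
python3 - <<'E'
from h import *
c=lambda n,u,v:((u+.5)/4-.5+(190 if n=="scene" else 210),(v+.5)/4-.5+(145 if n=="scene" else 155))
L=[(120,-190),(120,190),(-100,-190),(-100,190)]
P={"scene":[(38,193),(410,500),(249,44),(626,308)],"side":[(648,350),(345,20),(315,467),(72,90)]}
A=[];B=[]
for n in P:
    W=[onz(n,*c(n,*p),120) for p in P[n]]
    a,t,r=fit(L,W);print(n,np.degrees(a),t,r.round(1).tolist()); A+=L;B+=W
a,t,r=fit(A,B);print("both",np.degrees(a),t)
R=np.array([[np.cos(a),-np.sin(a)],[np.sin(a),np.cos(a)]])
for n,p,z in(("scene",(244,90),163),("side",(370,292),163),("scene",(559,185),127),("side",(52,190),124),("scene",(315,95),136),("side",(268,345),136)):
    w=onz(n,*c(n,*p),z)[:2];print(n,p,w.round(1),"local",(R.T@(w-t)).round(1))
E
```

```text
scene -2.9843957610122405 [608.33683868   5.71824238] [[-2.9, -0.9], [0.5, 2.2], [2.1, -2.0], [0.3, 0.6]]
side -3.6944157352590787 [608.58890498   1.12047117] [[-1.8, -3.0], [-0.2, 3.7], [1.1, -1.9], [0.9, 1.2]]
both -3.340206231885648 [608.46268833   3.41950743]
scene (244, 90) [ 568.2 -118. ] local [ -33.1 -123.6]
side (370, 292) [ 570.2 -118.5] local [ -31.1 -123.9]
scene (559, 185) [463.8  98. ] local [-150.   86.]
side (52, 190) [464.   96.3] local [-149.7   84.3]
scene (315, 95) [519.  -93.1] local [ -83.7 -101.6]
side (268, 345) [ 512.3 -104.7] local [ -89.7 -113.5]
```

Both views agree: yaw ≈ -3.3° and tab tip local ≈ (-150, 85), against (-152, 87.5) expected. The knob is at about (569, -118), so the bolt is drawn to about 7 mm. I'll move over the knob, with the closing line along instrument y.

move_tool(
  motion=[
    {"z":-8, "wz":-6.2},
    {"z":-9, "wz":-6.2},
    {"x":-28, "y":-40},
    {"x":-28, "y":-40},
    {"x":-28, "y":-40},
    {"x":-28, "y":-40},
    {"x":-28, "y":-40},
    {"x":-28, "y":-40},
  ],
)

```text
time_s: 0.9
ee_pos: [310.1, 302.2, 230.7]
ee_rot: [-180.0, -0.0, 176.7]
force: [1.2, 0.7, 0.5]
gripper_width: 91.1
gripper_force: 0.0
```

move_tool(
  motion=[
    {"x":-28, "y":-40},
    {"x":-28, "y":-40},
    {"x":-28, "y":-40},
    {"x":-28, "y":-40},
    {"x":-28, "y":-40},
    {"x":-28, "y":-40},
    {"x":-28, "y":-40},
    {},
  ],
)

```text
time_s: 1.7
ee_pos: [491.5, 8.6, 230.3]
ee_rot: [-179.9, 0.1, 176.3]
force: [-0.3, 0.7, -0.3]
gripper_width: 91.3
gripper_force: 0.0
```

move_tool(
  motion=[
    {"x":-28, "y":-40},
    {"x":-28, "y":-40},
    {"x":-29, "y":-40, "wz":-0.3},
    {},
    {},
  ],
)

```text
time_s: 2.2
ee_pos: [566.5, -111.5, 230.0]
ee_rot: [179.9, -0.1, 176.9]
force: [-0.7, 0.9, 0.2]
gripper_width: 91.0
gripper_force: 0.0
```

```bash
python3 - <<'E'
from h import *
import cv2,pickle
s=env.state();m=cam.camera_model("wrist");f=cam.grab_frame("wrist");cv2.imwrite("pics/w1.png",f);pickle.dump(m,open("w1.pkl","wb"));print(s["ee_pos"],s["ee_rot"],m)
E
```

```text
[ 566.48740434 -111.45846375  229.97095359] [ 1.79928955e+02 -1.31674458e-01  1.76878261e+02] {'fx': 333.7328235329954, 'fy': 333.7328235329954, 'cx': 282.3904648950007, 'cy': 211.83274764439457, 'T': array([[ 5.48677898e-02, -9.58973053e-01, -2.78137032e-01,
         4.87319137e+02],
       [ 9.98490996e-01,  5.33356126e-02,  1.30783691e-02,
        -1.07904692e+02],
       [ 2.29280548e-03, -2.78434904e-01,  9.60452366e-01,
         4.01063045e+02],
       [ 0.00000000e+00,  0.00000000e+00,  0.00000000e+00,
         1.00000000e+00]])}
```

View pics/w1.png

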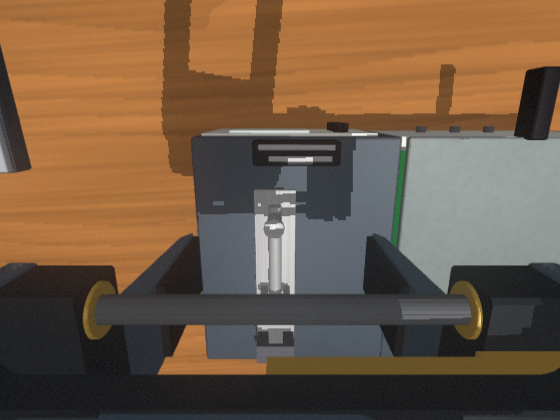

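Wrist view: knob head at (274,229) with its stem up to (275,210), keeper at (275,338), keyset at (296,152), tab top at (537,100), and the deck's right edge at u≈194–208. I'll compute positions from these.

```bash
python3 - <<'E'
from h import *
import pickle
m=pickle.load(open("w1.pkl","rb"))
def z(u,v,h):
    o,d=ray(0,u,v,m);return (o+d*(h-o[2])/d[2]).round(1)
print("head",z(274,229,163),"straps",z(275,288,141),"keeper top",z(275,333,146),"plate front L/R",z(255,191,122),z(294,191,122))
print("deck FR",z(194,137,120),"RR",z(208,357,120),"FL cover",z(408,138,128))
print("tab tip L/R",z(526,68,135),z(556,68,135),"tab",z(518,137,135),z(550,137,135))
a=np.radians(-3.3);R=np.array([[np.cos(a),-np.sin(a)],[np.sin(a),np.cos(a)]])
print(R@[-33,-120]+[608.5,.5],R@[92,-120]+[608.5,.5],R@[-135,87.5]+[608.5,.5])
E
```

```text
head [ 569.4 -118.2  163. ] straps [ 631.1 -121.6  141. ] keeper top [ 672.8 -124.1  146. ] plate front L/R [ 548.3 -134.1  122. ] [ 550.2 -100.8  122. ]
deck FR [ 500.7 -180.8  120. ] RR [ 715.9 -194.5  120. ] FL cover [510.5  -7.8 128. ]
tab tip L/R [463.9  74.3 135. ] [465.1  96.5 135. ] tab [513.9  75.5 135. ] [515.2 100.4 135. ]
[ 568.64703682 -117.4014051 ] [ 693.43976389 -124.59690847] [478.76070712  95.62605259]
```

move_tool(
  motion=[
    {"x":-3, "y":-6.5, "z":20, "wz":-0.2},
    {"z":30},
    {"z":30},
    {"z":14},
    {},
    {},
  ],
)

```text
time_s: 2.85
ee_pos: [569.4, -117.0, 137.7]
ee_rot: [180.0, 0.0, 177.2]
force: [-0.3, 0.7, 0.2]
gripper_width: 91.2
gripper_force: 0.0
```

move_tool(
  motion=[
    {},
    {},
    {},
    {},
    {},
    {},
    {},
    {},
  ],
  finger_gap=5,
  clamp_n=15,
)

```text
time_s: 3.65
ee_pos: [569.6, -118.4, 136.9]
ee_rot: [180.0, -0.0, 177.2]
force: [0.5, -0.6, -0.3]
gripper_width: 29.9
gripper_force: 0.0
```

move_tool(
  motion=[
    {"wz":0.5},
    {},
    {},
    {},
    {},
    {},
  ],
)

```text
time_s: 4.25
ee_pos: [569.6, -118.3, 136.9]
ee_rot: [180.0, -0.0, 176.7]
force: [-0.7, -0.1, -0.2]
gripper_width: 14.4
gripper_force: 15.0
```

move_tool(
  motion=[
    {"x":-5},
    {"x":-5},
    {"x":-5},
    {"x":-5},
    {"x":-5},
    {"x":-5},
    {},
  ],
)

```text
time_s: 4.95
ee_pos: [600.9, -120.0, 136.9]
ee_rot: [180.0, 0.1, 176.7]
force: [1.3, 0.3, -1.6]
gripper_width: 15.0
gripper_force: 15.0
```

move_tool(
  motion=[
    {"x":-3},
    {"x":-3},
    {"x":-2},
    {},
    {},
  ],
)

```text
time_s: 5.45
ee_pos: [607.9, -120.5, 136.9]
ee_rot: [180.0, 0.1, 176.7]
force: [0.7, 1.3, 0.1]
gripper_width: 14.6
gripper_force: 15.0
```

move_tool(
  motion=[
    {"x":-2},
    {"x":-2},
    {},
  ],
)

```text
time_s: 5.75
ee_pos: [608.5, -120.5, 136.8]
ee_rot: [180.0, -0.4, 176.7]
force: [-7.7, 1.2, 4.2]
gripper_width: 14.9
gripper_force: 15.0
```

move_tool(
  motion=[
    {"x":-2},
    {"x":-2},
    {},
    {},
  ],
)

```text
time_s: 6.15
ee_pos: [608.7, -120.5, 136.7]
ee_rot: [180.0, -0.9, 176.7]
force: [-15.7, 1.7, 8.3]
gripper_width: 15.1
gripper_force: 15.0
```

The bolt hit a firm stop after 39 mm, with 15 N and no more motion. I'll unload, open and lift straight up.

move_tool(
  motion=[
    {"x":4},
    {},
  ],
)

```text
time_s: 6.35
ee_pos: [608.7, -120.5, 136.8]
ee_rot: [180.0, -0.3, 176.6]
force: [-7.0, 1.8, 2.7]
gripper_width: 14.8
gripper_force: 15.0
```

move_tool(
  motion=[
    {},
    {},
    {},
    {},
    {},
    {},
  ],
  finger_gap=91,
)

```text
time_s: 6.95
ee_pos: [611.7, -120.8, 136.9]
ee_rot: [180.0, 0.0, 176.7]
force: [0.3, 0.1, 0.2]
gripper_width: 60.1
gripper_force: 0.0
```

move_tool(
  motion=[
    {"z":-25},
    {"z":-40},
    {"z":-40},
    {},
    {},
  ],
)

```text
time_s: 7.45
ee_pos: [611.9, -120.9, 243.0]
ee_rot: [-180.0, 0.1, 176.7]
force: [-0.2, 0.1, 0.1]
gripper_width: 90.8
gripper_force: 0.0
```

```bash
python3 - <<'E'
from h import *
import cv2,pickle
m=cam.camera_model("wrist");f=cam.grab_frame("wrist")[60:380,150:];cv2.imwrite("pics/w2.png",cv2.resize(f,None,fx=1.8,fy=1.8));pickle.dump(m,open("w2.pkl","wb"))
E
```

```text
(no output)
```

View pics/w2.png

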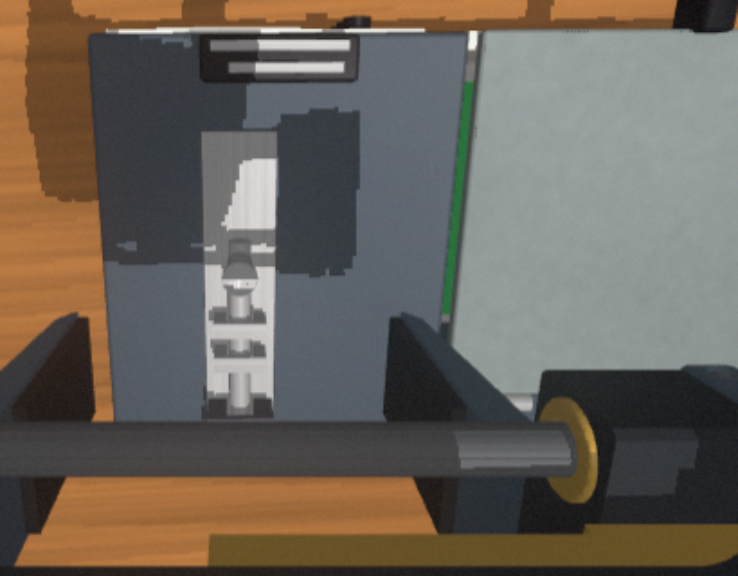

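The bolt rod now runs through the straps into the keeper, with the knob head at crop (239,283). The keyset is undisturbed. I'll check the knob position numerically and go over to the tab.

move_tool(
  motion=[
    {"x":24, "y":34.5},
    {"x":24, "y":34.5},
    {"x":24, "y":34.5},
    {"x":24, "y":34.5},
    {"x":24, "y":34.5},
    {"x":24, "y":34.5},
    {},
    {},
  ],
)

```text
time_s: 8.3
ee_pos: [479.0, 94.6, 240.8]
ee_rot: [-179.9, -0.1, 176.8]
force: [0.3, -0.5, 0.1]
gripper_width: 91.2
gripper_force: 0.0
```

```bash
python3 - <<'E'
from h import *
import cv2,pickle
m=pickle.load(open("w2.pkl","rb"));o,d=ray(0,282.8,217,m);print("knob",o+d*(163-o[2])/d[2])
m=cam.camera_model("wrist");f=cam.grab_frame("wrist");cv2.imwrite("pics/w3.png",f);pickle.dump(m,open("w3.pkl","wb"));print(env.state()["ee_pos"])
E
```

```text
knob [ 610.04937074 -120.76268857  163.        ]
[479.67297785  93.95989827 240.99167268]
```

View pics/w3.png

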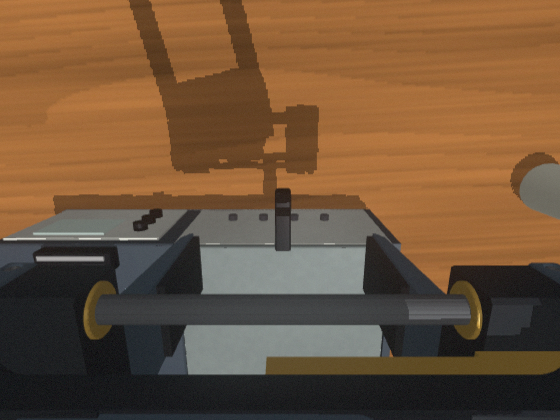

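Tab is at u 275–291 (centre 283), front face v≈188–204, root v≈248. It is almost centred between the fingers.

```bash
python3 - <<'E'
from h import *
import pickle
m=pickle.load(open("w3.pkl","rb"))
def z(u,v,h):
    o,d=ray(0,u,v,m);return (o+d*(h-o[2])/d[2]).round(1)
print("tip bot",z(283,188,113),"tip top",z(283,204,135),"L/R",z(275,215,135),z(291,215,135),"root",z(283,249,135),"front edge",z(230,245,128),z(340,245,128))
E
```

```text
tip bot [463.9  95.6 113. ] tip top [473.2  95.  135. ] L/R [482.6  87.5 135. ] [483.4 101.4 135. ] root [514.6  92.7 135. ] front edge [510.9  44.5 128. ] [516.6 144.7 128. ]
```

move_tool(
  motion=[
    {"x":-1.5, "y":0.5, "z":35},
    {"z":40},
    {"z":40},
    {"z":20},
    {},
    {},
    {},
  ],
)

```text
time_s: 9.05
ee_pos: [482.9, 94.4, 108.2]
ee_rot: [180.0, 0.2, 176.6]
force: [-0.6, -0.6, 0.1]
gripper_width: 91.0
gripper_force: 0.0
```

move_tool(
  motion=[
    {},
    {},
    {},
    {},
    {},
    {},
    {},
    {},
  ],
  finger_gap=5,
  clamp_n=12,
)

```text
time_s: 9.85
ee_pos: [481.3, 94.7, 106.9]
ee_rot: [180.0, -0.0, 176.7]
force: [1.0, -0.5, 0.2]
gripper_width: 29.9
gripper_force: 0.0
```

move_tool(
  motion=[
    {},
    {},
    {},
    {},
    {},
    {},
    {},
  ],
)

```text
time_s: 10.55
ee_pos: [481.3, 94.4, 106.9]
ee_rot: [-180.0, -0.0, 176.7]
force: [-0.1, -3.1, -0.5]
gripper_width: 13.9
gripper_force: 12.0
```

move_tool(
  motion=[
    {"x":-1.1, "z":-9.3},
    {"x":-1.1, "z":-9.3},
    {"x":-1.1, "z":-9.3},
    {"x":-1.1, "z":-9.3},
    {"x":-2.7, "z":-9},
    {"x":-2.7, "z":-9},
    {"x":-2.7, "z":-9},
    {"x":-2.7, "z":-9},
  ],
)

```text
time_s: 11.35
ee_pos: [496.9, 93.6, 180.9]
ee_rot: [-180.0, 0.0, 176.7]
force: [-1.3, -4.1, -2.7]
gripper_width: 13.9
gripper_force: 12.0
```

move_tool(
  motion=[
    {},
    {},
  ],
)

```text
time_s: 11.55
ee_pos: [497.1, 93.6, 181.2]
ee_rot: [-180.0, 0.1, 176.7]
force: [-2.9, -5.8, 0.6]
gripper_width: 14.0
gripper_force: 12.0
```

move_tool(
  motion=[
    {"x":-4.2, "y":-0.3, "z":-8.4},
    {"x":-4.2, "y":-0.3, "z":-8.4},
    {"x":-4.2, "y":-0.3, "z":-8.4},
    {"x":-4.2, "y":-0.3, "z":-8.4},
    {"x":-5.6, "z":-7.5},
    {"x":-5.6, "z":-7.5},
    {"x":-5.6, "z":-7.5},
    {"x":-5.6, "z":-7.5},
  ],
)

```text
time_s: 12.35
ee_pos: [537.0, 91.3, 244.4]
ee_rot: [179.9, 0.1, 176.7]
force: [2.6, 5.9, -3.4]
gripper_width: 14.5
gripper_force: 12.0
```

move_tool(
  motion=[
    {},
    {},
  ],
)

```text
time_s: 12.55
ee_pos: [537.3, 91.3, 244.6]
ee_rot: [179.9, 0.2, 176.7]
force: [1.0, 4.9, 0.3]
gripper_width: 13.9
gripper_force: 12.0
```

```bash
python3 -c "
from h import *
import cv2
cv2.imwrite('pics/s40.png',cv2.resize(cam.grab_frame('side')[80:300,150:400],None,fx=2.6,fy=2.6))"
```

```text
(no output)
```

View pics/s40.png

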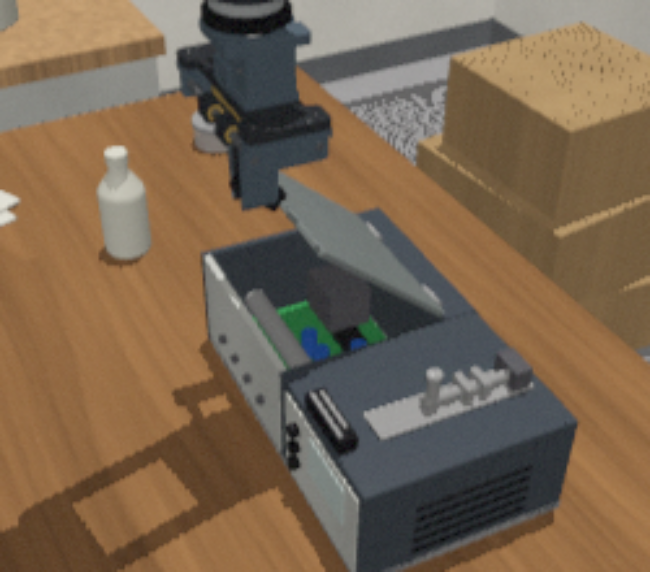

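The cover is following, held by its tab (crop 270,195) at about 40°. The bolt is still in its keeper, and the bottle and keyset are untouched. Now I'll raise it past balance.

move_tool(
  motion=[
    {"x":-6.8, "y":0.3, "z":-6.5},
    {"x":-6.8, "y":0.3, "z":-6.5},
    {"x":-6.8, "z":-6.4},
    {"x":-6.8, "z":-6.4},
    {},
  ],
)

```text
time_s: 13.1
ee_pos: [565.1, 89.7, 270.7]
ee_rot: [179.9, 0.2, 176.6]
force: [-0.2, 5.2, -0.1]
gripper_width: 13.9
gripper_force: 12.0
```

move_tool(
  motion=[
    {"x":-6, "z":-4.5},
    {"x":-6, "z":-4.3},
    {"x":-6, "z":-4.2},
    {"x":-6, "z":-4},
    {},
    {},
  ],
)

```text
time_s: 13.7
ee_pos: [588.7, 88.5, 287.1]
ee_rot: [179.9, 0.2, 176.7]
force: [2.1, 5.0, -1.2]
gripper_width: 14.0
gripper_force: 12.0
```

```bash
python3 -c "
from h import *
import cv2
cv2.imwrite('pics/s58.png',cv2.resize(cam.grab_frame('side')[80:300,150:400],None,fx=2.6,fy=2.6))"
```

```text
(no output)
```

View pics/s58.png

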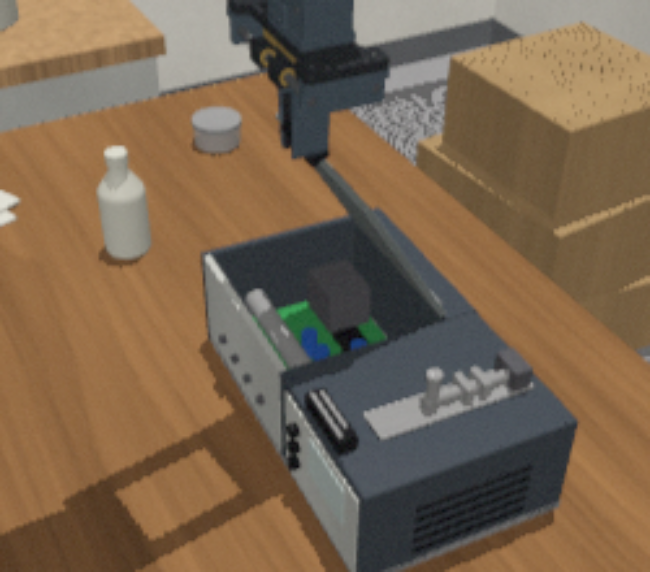

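The cover stands at about 58° by the arm geometry: past balance, short of the stop and still gripped. Now back to 40°.

move_tool(
  motion=[
    {"x":6, "z":4},
    {"x":6, "z":4.2},
    {"x":6, "z":4.3},
    {"x":6, "z":4.5},
    {},
  ],
)

```text
time_s: 14.25
ee_pos: [563.5, 89.8, 270.0]
ee_rot: [179.9, 0.1, 176.7]
force: [0.9, 5.4, -0.3]
gripper_width: 14.1
gripper_force: 12.0
```

move_tool(
  motion=[
    {"x":6.8, "z":6.4},
    {"x":6.8, "z":6.4},
    {"x":6.8, "y":-0.3, "z":6.5},
    {"x":6.8, "z":6.5},
    {},
    {},
    {},
  ],
)

```text
time_s: 14.95
ee_pos: [535.7, 91.4, 243.3]
ee_rot: [179.9, 0.0, 176.7]
force: [0.8, 6.1, -1.3]
gripper_width: 13.9
gripper_force: 12.0
```

```bash
python3 -c "
from h import *
import cv2
s=env.state();p=s['ee_pos'];x,z=215-np.hypot(*(p[:2]-[481.3,94.4])),p[2]-106.9+6
print(p,np.degrees(np.arctan2(z,x))-1.6,np.hypot(x,z))
cv2.imwrite('pics/s40b.png',cv2.resize(cam.grab_frame('side')[80:300,150:400],None,fx=2.6,fy=2.6))"
```

```text
[535.70280733  91.35968663 243.3088199 ] 39.9798984241594 214.57975652698104
```

View pics/s40b.png

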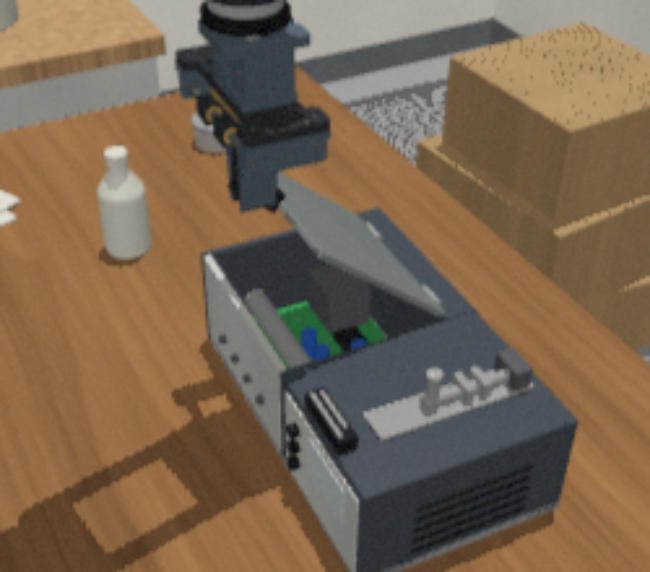

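The cover is held by its tab (crop 265,200) at about 40°. The bolt is home and nothing else has moved, so I'm handing in.

```bash
python3 -c "
from workcell import env, cam, ticket
print(ticket.job_done())"
```

```text
the job is handed in; nothing more can be done
None
```

The job is handed in: the bolt was slid firmly home first, then the cover was raised to about 58° and brought back, and the gripper still holds it at about 40° (angles from the arm's pose); the bottle and keyset look undisturbed, and the parts case was never approached.

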